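Wind the grinder down and clear the ground stop block

ROBOT

A 6-joint arm with a two-finger parallel gripper is mounted at the origin on the work surface. World frame = base frame: x ahead of the robot, y to its left, z up, the work surface at z = 0. Lengths are in m, angles in rad, forces in N, time in s.
With the tool pointing down it reaches from about 0.35 to 0.775 m from the base axis. Payload 5.5 kg.
Tool frame: the origin (TCP) lies on the centre line of the jaws, within the pads' length; the fingertips stand 11 mm ahead of it and the grasp point (between the pads) lies 8 mm behind it (env.tip_reach is the distance from the TCP to the fingertips, in m); z points along the fingers, x is the direction in which the jaws open and shut, and the axes are right-handed (so a half turn about z gives the same grasp; the last joint's range is limited). The gripper opens to 85 mm and grips with 20 to 120 N. Pads are 22 mm wide; open, the fingers measure 114 mm over their backs; the gripper's body (76 mm by 85 mm) begins 54 mm behind the grasp point. The pads swing forward as they close: fully open they stand 13 mm farther back than shut.
Start: joints at [-1.473, 0.313, 0.046, 1.304, 0, 1.431], TCP at [0.135, -0.559, 0.242] pointing down, gripper open.
Joint ranges: [-2.76, 2.76], [-0.86, 1.69], [-1.03, 1.26], [-2.2, 2.34], [-1.47, 1.5], [-3.14, 3.14]. Speed limits (rad/s): [2.57, 2.57, 3.14, 3.14, 3.14, 3.14].

INTERFACE

Orientations are given as a unit quaternion [w, x, y, z].
In Python, from workcell import env gives the robot as it stands.
- The arm moves only by the tool carry_out, never from a script. Its argument "moves" is one flat list of numbers, 7 for each row, row after row: the gripper command: -1 is shut, 1 is fully open, values between are in proportion, then the shift along the tool's x, y, z in m, then the turn, a rotation vector about the tool's x, y, z in degrees. A call has exactly 5 rows; each row shifts and turns the pose as measured when the row begins, along the tool's axes as they then stand; what a row does not reach is not made up. A row lasts 1/8 s, in which the tool goes at most 62.5 mm and 10.7 degrees, less where a joint would pass 70% of its speed; a pose out of reach is approached as far as the arm can. A call is refused whole if a number of a shift passes 0.0625 or a number of a turn 10.7, either way. A call with a gripper value outside its range is refused whole. The fingers move at their own pace and stop on an object; "squeeze" is the grip in N (left out, the last holds). Time passes only in rows, so rows that do not move let the fingers close, or fill a call up. It gives the time, the measured TCP pose, the force and the opening at its end, in the units of the state.
- env.get_state(): the state, without advancing time (a new reading comes with each control period).
- env.read_camera(name): name is "scene" or "top" or "wrist"; returns the picture (400x640x3 uint8, red, green, blue); there is no depth.
- env.calibration(name): a dict with "camera_matrix" (3x3 intrinsics, pixels), "rvec" (rotation vector, rad) and "tvec" (3), from world to camera coordinates, as OpenCV has them; the wrist camera has in their place "hand_eye" (4x4, takes a point from camera to tool coordinates, whose origin is the TCP and whose axes are the tool frame's). Camera axes: x right, y down, z forward; pixel columns grow to the right and rows downward; lengths in m; the calibration is good to about 2 mm. A picture is of the moment at which its call begins: read the wrist's pose just before it. calibration takes no time and is no camera call.
- env.hand_in(): hands the job in, once; it reports no verdict.
The state is a dict: "clock": time; "joint_pos": joint angles; "qvel": joint speeds; "tau": joint torques, N m; "tcp_pos": TCP position; "orientation": TCP orientation; "wrist_force": force on the tool from outside, world axes, zero at the start; "ft_torque": the same for the moment, N m; "finger_gap": finger opening in m.
Only numpy, scipy, OpenCV 4.12 (cv2) and the standard library are available. Lean on these libraries where they do the work, as an engineer would, in place of code of your own. Each camera call takes 0.05 s, during which the arm holds its last target. There are 200 camera calls.

TASK

The grinding is finished. First turn the belt grinder's speed knob (the big bar-grip knob on the sloping control box) anticlockwise all the way to its stop; then push the L-shaped steel stop block along its ledge and through the hinged flap so that it drops into the cooling box, lying flat on its base on the floor inside with the flap fallen shut behind it. Do not turn the small round knob beside it, and leave the other things on the bench where they are.

Things in the scene. Friction and masses are not known exactly. Their poses are not given: they have to be found in the camera images.
- console: Grey sloping control box, fixed to the bench, 220 mm wide (y), 145 mm deep, 126 mm high at the back. Origin on the bench; the box spans x = -110 to +35 mm and y = -110 to +110 mm of it, and its own -x side is the low front (40 mm high). From the front edge the dark panel rises towards +x at 35 degrees from level, so the knobs' axes lean 35 degrees from vertical towards the box's -x. It may stand left or right of the cooling box.
- speed_knob_grip (a point): Grip point of the black speed knob, on its axis: a bar 42 mm long, 14 mm thick and 32 mm high on a 44 mm disc 8 mm high; the bar's top face lies 12 mm further out than this point, the disc's top 18 mm below it, the 68 mm dial disc 26 mm and the panel 31 mm below it. z axis: along the turning axis, out of the panel; x axis: along the bar, its white pointer line on the -x half; y: across the bar. The axes turn with the knob. On the console's +y half (y = 35 mm).
- speed_knob (a joint): Speed knob angle in rad: 0 = fully anticlockwise end stop (minimum), grows clockwise as seen looking at the panel, up to 4.71. It starts 0.9 to 2.2 from the stop. Light friction (0.04 N m); stays where it is left.
- trim_mark (a point): Pointer mark at the rim of the small round black knob (26 mm across, 14 mm high) on the same panel, 100 mm from the speed knob towards the console's -y; not to be turned.
- coolbox: Steel cooling box fixed to the bench, flap in its front, grey loading ledge before the flap. Origin at bench level, in the flap's plane, mid doorway; +x points into the box, y along the doorway. Inside 150 mm wide, 162 mm deep, 109 mm high; 6 mm walls, wire-grid top; its steel floor is 19 mm above the bench, 15 mm below the ledge: a part drops as its tail leaves the ledge.
- ledge_edge (a point): Middle of the inner edge of the ledge's level top, 34 mm above the bench, 4 mm in front of the flap's plane (axes as coolbox). The ledge runs 176 mm from here towards the coolbox's -x; 150 mm clear width between 6 mm high side lips.
- lintel (a point): Middle of the underside of the lintel bar over the doorway, 66 mm above the ledge (bar 8 mm thick in x, 9 mm high, nothing above it; axes as coolbox). To push a part's tail past the ledge's edge the fingers must lean forward, to reach in a little beneath the bar.
- flap (a joint): Angle of the flap in rad: 0 = hanging shut, grows as its lower edge swings inward (coolbox +x), up to 1.4. It cannot swing outward; it falls shut by its own weight (80 g, nearly frictionless).
- flap_edge (a point): Middle of the lower edge of the steel sheet flap (144 mm wide, 3 mm thick), hinged along its top 100 mm above the bench; shut, this edge hangs 4 mm above the ledge (38 mm above the bench).
- stop_block: Bare steel L-shaped stop block, about 0.5 kg, loose on the ledge outside the flap. Base plate 70 mm (x) by 50 mm (y), 16 mm thick; a 10 mm thick upright lip stands across its +x end, 36 mm high in all. Origin: centre of the base's underside; z up. The lip end is nearest the flap (goes in first), the low 16 mm end is the tail; within 25 degrees of square. Pushed off-centre it twists, and its lip may prop the flap.
- wheel: Bystander: aluminium contact wheel lying flat, 60 mm across, 32 mm high. Origin: centre of underside.
- screwdriver: Bystander: screwdriver lying on the bench.
- scales: Bystander: dark wood handle block 120 x 40 x 28 mm. Origin: centre of underside.
- hammer: Bystander: hammer lying on the bench, far right.
- tin: Bystander: brass-coloured jar with steel cap, 70 mm across, 90 mm high, far left. Origin: centre of underside.
- wrench: Bystander: wrench lying on the bench, far left.
Things that resemble listed ones, but are neither listed nor needed, are in the scene too. What is shaped like the stop_block but blue or red is not meant.

How it is judged:
On the way, in this order (a step that is already met when the one before it is completed fails the run):
1. the speed knob is turned anticlockwise to its stop (value of joint speed_knob below 0.06 rad), for 0.2 s.
2. the block passes the doorway with the flap swung open (value of joint flap above 0.25 rad and x of stop_block in the frame of coolbox between -0.03 and 0.035 m), for 0.05 s.
At the end, for the whole second after the job is handed in: The speed knob is within 0.06 rad of its anticlockwise stop; the block lies at rest inside the cooling box, its origin more than 28 mm past the flap's plane, flat on its floor (origin under 25 mm above the bench, tilted less than 0.12 rad); the flap hangs shut (under 0.08 rad) (value of joint speed_knob below 0.06 rad and x of stop_block in the frame of coolbox between 0.028 and 0.165 m and y of stop_block in the frame of coolbox between -0.075 and 0.075 m and height (world z) of stop_block below 0.025 m and angle between stop_block's own z axis and vertical below 0.12 rad and linear speed of stop_block below 0.02 m/s and value of joint flap below 0.08 rad); the robot touches nothing.
It fails at once if the small round knob is turned (its mark moves more than 6 mm) (distance of trim_mark from where it was at the start of the episode above 0.006 m).
It fails at once if another loose thing on the bench is moved more than 40 mm (distance of any of wheel, screwdriver, scales, hammer, tin, wrench from where it was at the start of the episode above 0.04 m).
It also fails if it takes over 58 s, if anything falls off the work surface, if the arm or the gripper's body presses on something with over 40 N, if the wrist force passes 120 N, or if a joint passes its speed limit or range.

## Working session

There is one attempt and no reset: what is moved stays moved. The work goes in short steps, Python scripts to look and compute and a tool call to move; the robot and the scene stay as the last step left them, time stands still between calls to the robot, and variables do not carry over. Pictures are saved under pics/ and viewed, about 8 in all and at most 12, crops included, and the job is handed in when it is done.

Besides the shell and the picture viewer there is one more tool, called after ">>>" as a command line: name --argument value ..., lists and objects as JSON in quotes. carry_out: Moves the arm, as the interface text tells. Its arguments: {"type":"object","properties":{"moves":{"type":"array"},"squeeze":{"type":"number"}},"required":["moves"]}

```bash
mkdir -p pics; ls; python3 - <<'E'
from workcell import env
import cv2
s=env.get_state();print(s)
for n in("scene","top"):
    im=env.read_camera(n);cv2.imwrite(f"pics/{n}0.png",im[:,:,::-1]);print(n,env.calibration(n))
print(env.calibration("wrist"),env.tip_reach)
E
```

```text
pics
{'clock': 0.0, 'joint_pos': array([-1.47257245e+00,  3.14028777e-01,  4.49777138e-02,  1.30358202e+00,
        5.59701173e-07,  1.43118379e+00]), 'qvel': array([-8.20429558e-04,  1.82666155e-05,  4.51394372e-04,  9.48111003e-04,
       -1.00107491e-03, -1.07437598e-03]), 'tau': array([-6.25820066e-04, -4.80628037e+01,  2.98533475e+01,  1.94102823e-02,
       -2.32536941e-04,  2.07283875e-05]), 'tcp_pos': array([ 0.13540617, -0.55833142,  0.24139218]), 'orientation': array([-6.62883981e-04,  7.86002374e-01, -6.18222796e-01, -6.35612773e-04]), 'wrist_force': array([-0.28447924,  0.25347958,  0.45067635]), 'ft_torque': array([ 0.03374159, -0.00592103, -0.08191138]), 'finger_gap': 0.08550585010539857}
scene {'camera_matrix': array([[486.90281848,   0.        , 323.10182407],
       [  0.        , 486.90281848, 198.59924816],
       [  0.        ,   0.        ,   1.        ]]), 'rvec': array([ 1.25781818,  2.14671423, -1.02793864]), 'tvec': array([ 0.25453587, -0.21210738,  2.13105435])}
top {'camera_matrix': array([[382.14072465,   0.        , 319.75052869],
       [  0.        , 382.14072465, 196.18417029],
       [  0.        ,   0.        ,   1.        ]]), 'rvec': array([ 2.26330208, -1.94294654,  0.20026793]), 'tvec': array([-0.05982737,  0.5513438 ,  1.20733131])}
{'camera_matrix': array([[278.60230779,   0.        , 320.81930541],
       [  0.        , 278.60230779, 194.7790721 ],
       [  0.        ,   0.        ,   1.        ]]), 'hand_eye': array([[ 9.99999174e-01, -4.58216565e-04,  1.20089093e-03,
         8.31650295e-04],
       [ 6.31026344e-05,  9.50672673e-01,  3.10195850e-01,
        -8.02862847e-02],
       [-1.28379107e-03, -3.10195518e-01,  9.50671916e-01,
        -1.32153153e-01],
       [ 0.00000000e+00,  0.00000000e+00,  0.00000000e+00,
         1.00000000e+00]])} 0.011
```

View pics/top0.png

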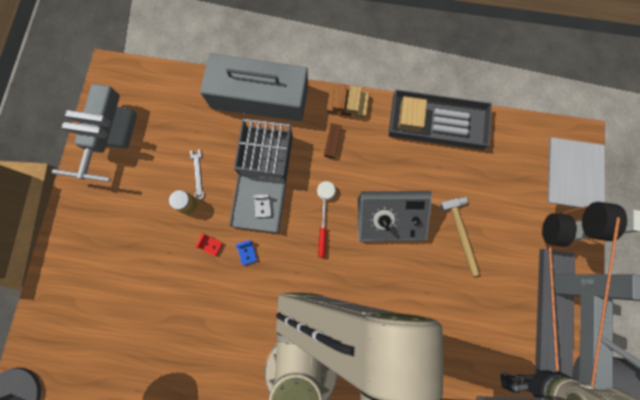

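View pics/scene0.png

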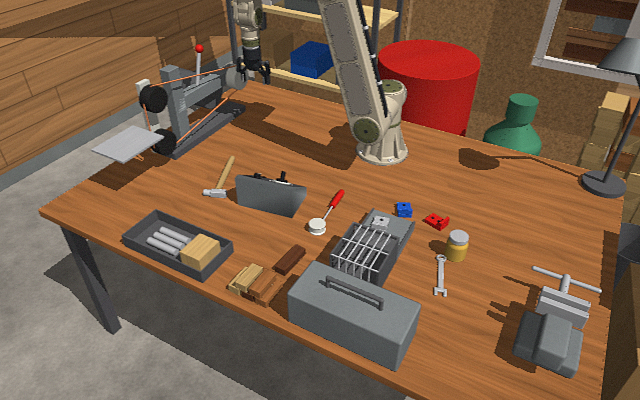

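The top view shows the console at about (395,217), with the speed knob near (385,220) and the trim knob near (417,222). The cooling box is at (264,150) with its ledge below it, and the steel block is at (262,207). I'll enlarge this area.

```bash
cat > h.py <<'E'
from workcell import env
import cv2,numpy as np
from scipy.spatial.transform import Rotation as R
def Rq(q): return R.from_quat([q[1],q[2],q[3],q[0]])
def cam(n,s=None):
    c=env.calibration(n);K=c["camera_matrix"]
    if n=="wrist":
        T=np.eye(4);T[:3,:3]=Rq(s["orientation"]).as_matrix();T[:3,3]=s["tcp_pos"]
        T=T@c["hand_eye"];return K,T[:3,:3],T[:3,3]
    Rm=cv2.Rodrigues(c["rvec"])[0];return K,Rm.T,-Rm.T@c["tvec"].ravel()
def plane(n,uv,p0,nrm=(0,0,1),s=None):
    K,A,o=cam(n,s);d=A@np.linalg.solve(K,[uv[0],uv[1],1.]);nrm=np.array(nrm,float)
    return o+d*(nrm@(np.array(p0,float)-o))/(nrm@d)
def proj(n,P,s=None):
    K,A,o=cam(n,s);q=K@(A.T@(np.array(P,float)-o));return q[:2]/q[2]
E
python3 - <<'E'
from h import *
im=cv2.imread("pics/top0.png")
a=cv2.resize(im[180:250,350:440],None,fx=6,fy=6,interpolation=cv2.INTER_CUBIC)
b=cv2.resize(im[115:240,225:300],None,fx=4,fy=4,interpolation=cv2.INTER_CUBIC)[:,:258]
h=np.zeros((500,800,3),np.uint8);h[:420,:540]=a;h[:500,542:800]=b
cv2.imwrite("pics/c1.png",h)
E
```

```text
(no output)
```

View pics/c1.png

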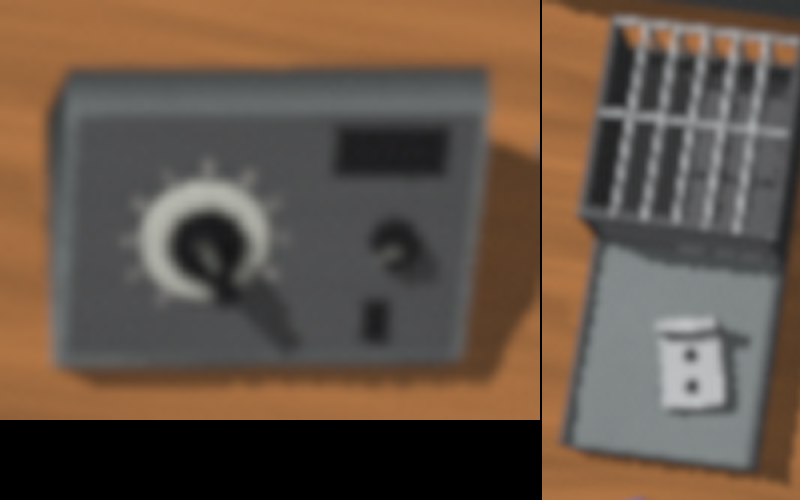

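```bash
python3 - <<'E'
from h import *
A=lambda u,v:(u/6+350,v/6+180)
B=lambda u,v:((u-542)/4+225,v/4+115)
for n,uv,z in[("conFL",A(55,362),.04),("conFR",A(465,357),.04),("conBL",A(68,72),.126),("conBR",A(490,70),.126),
 ("knob",A(208,245),.09),("trim",A(393,245),.09),
 ("ledOL",B(565,442),.04),("ledOR",B(757,468),.04),("boxL",B(583,212),.109),("boxR",B(782,240),.109),("boxBL",B(615,20),.134),("boxBR",B(800,40),.134),
 ("tailL",B(660,408),.05),("tailR",B(725,405),.05),("lipL",B(655,320),.07),("lipR",B(718,316),.07)]:
  print(n,plane("top",uv,(0,0,z)).round(4))
print(cam("top")[2])
E
```

```text
conFL [ 0.4311 -0.125   0.04  ]
conFR [ 0.4677 -0.3459  0.04  ]
conBL [ 0.5728 -0.1042  0.126 ]
conBR [ 0.6072 -0.3216  0.126 ]
knob [ 0.4994 -0.1924  0.09  ]
trim [ 0.5143 -0.2892  0.09  ]
ledOL [0.4153 0.2998 0.04  ]
ledOR [0.4182 0.1398 0.04  ]
boxL [0.5935 0.3051 0.109 ]
boxR [0.5948 0.1432 0.109 ]
boxBL [0.749  0.3042 0.134 ]
boxBR [0.7548 0.1538 0.134 ]
tailL [0.4538 0.2258 0.05  ]
tailR [0.4643 0.1735 0.05  ]
lipL [0.5221 0.2395 0.07  ]
lipR [0.5332 0.1892 0.07  ]
[ 0.30230833 -0.01108871  1.29371361]
```

```bash
cat >> h.py <<'E'
def con():
    ps=np.deg2rad(9.4);xc=np.array([np.cos(ps),np.sin(ps),0]);yc=np.array([-np.sin(ps),np.cos(ps),0]);ez=np.array([0,0,1.])
    t=np.deg2rad(35);n=-np.sin(t)*xc+np.cos(t)*ez;up=np.cos(t)*xc+np.sin(t)*ez
    o=np.array([.557,-.218,0]);F=o-.11*xc+.04*ez
    return o,xc,yc,n,up,F
def plan(pos,Rm,lin=.055,ang=10.,N=None,s=None):
    s=s or env.get_state();p=s["tcp_pos"];q=Rq(s["orientation"]);T=R.from_matrix(Rm)
    rv=(q.inv()*T).as_rotvec();d=np.array(pos)-p
    n=N or int(max(np.ceil(np.linalg.norm(d)/lin),np.ceil(np.rad2deg(np.linalg.norm(rv))/ang),1))
    print("rows",n,"dist",np.linalg.norm(d).round(4),"ang",np.rad2deg(np.linalg.norm(rv)).round(1),"j",s["joint_pos"].round(2))
    for i in range(n):
        qi=q*R.from_rotvec(rv*i/n)
        print(qi.inv().apply(d/n).round(4).tolist(),np.rad2deg(rv/n).round(2).tolist())
def frame(z,x):
    z=z/np.linalg.norm(z);x=x-z*(x@z);x/=np.linalg.norm(x);return np.c_[x,np.cross(z,x),z]
E
python3 - <<'E'
from h import *
o,xc,yc,n,up,F=con()
A=lambda u,v:(u/6+350,v/6+180)
D=plane("top",A(205,240),F+.005*n,n);G=D+.026*n
print("dial",D,"grip",G,"local",xc@(D-o),yc@(D-o),"upslope",up@(D-F))
T=plane("top",A(393,245),F+.014*n,n);print("trim",yc@(T-o),up@(T-F))
plan(G+.1*n,frame(-n,up))
E
```

```text
dial [ 0.50212726 -0.19077667  0.08833364] grip [ 0.48741452 -0.19321234  0.1096316 ] local -0.049689638349761735 0.035819926174745845 upslope 0.07712639463267278
trim -0.06178908402937561 0.07746093924353746
rows 10 dist 0.4651 ang 91.4 j [-1.47  0.31  0.05  1.3  -0.    1.43]
[-0.0276, -0.0371, 0.005] [2.61, 2.82, -8.29]
[-0.0222, -0.0405, 0.0056] [2.61, 2.82, -8.29]
[-0.0165, -0.043, 0.0065] [2.61, 2.82, -8.29]
[-0.0105, -0.0446, 0.0079] [2.61, 2.82, -8.29]
[-0.0044, -0.0453, 0.0095] [2.61, 2.82, -8.29]
[0.0016, -0.045, 0.0115] [2.61, 2.82, -8.29]
[0.0074, -0.0438, 0.0138] [2.61, 2.82, -8.29]
[0.0129, -0.0416, 0.0162] [2.61, 2.82, -8.29]
[0.0178, -0.0386, 0.0188] [2.61, 2.82, -8.29]
[0.0222, -0.0348, 0.0215] [2.61, 2.82, -8.29]
```

>>> carry_out --moves '[1,-0.028,-0.037,0.005,2.6,2.8,-8.3,1,-0.022,-0.04,0.006,2.6,2.8,-8.3,1,-0.016,-0.043,0.006,2.6,2.8,-8.3,1,-0.01,-0.045,0.008,2.6,2.8,-8.3,1,-0.004,-0.045,0.01,2.6,2.8,-8.3]'

```text
clock: 0.72
tcp_pos: [0.285, -0.377, 0.2129]
orientation: [-0.016, 0.945, -0.283, 0.165]
wrist_force: [0.8, -0.0, -0.3]
finger_gap: 0.0852
```

>>> carry_out --moves '[1,0.002,-0.045,0.012,2.6,2.8,-8.3,1,0.007,-0.044,0.014,2.6,2.8,-8.3,1,0.013,-0.042,0.016,2.6,2.8,-8.3,1,0.018,-0.039,0.019,2.6,2.8,-8.3,1,0.022,-0.035,0.022,2.6,2.8,-8.3]'

```text
clock: 1.35
tcp_pos: [0.4308, -0.1853, 0.1859]
orientation: [-0.027, 0.947, 0.1, 0.305]
wrist_force: [0.5, -0.7, 0.1]
finger_gap: 0.0857
```

```bash
python3 - <<'E'
from h import *
o,xc,yc,n,up,F=con();G=np.array([.4874,-.1932,.1096])
s=env.get_state();im=env.read_camera("wrist");cv2.imwrite("pics/w1.png",im[:,:,::-1])
plan(G+.1*n,frame(-n,up),N=1,s=s)
print(proj("wrist",G,s),proj("wrist",G-.026*n,s),proj("wrist",G+.012*n,s),s["tcp_pos"])
np.save("s1.npy",s,allow_pickle=True)
E
```

```text
rows 1 dist 0.0181 ang 2.7 j [-0.92 -0.14 -0.76  0.65  0.55  0.52]
[0.0003, 0.0169, -0.0065] [-1.02, -0.68, 2.37]
[318.67740739 220.44899392] [318.52530959 210.14138494] [318.75854794 225.94785722] [ 0.4307861  -0.18534188  0.18586459]
```

View pics/w1.png

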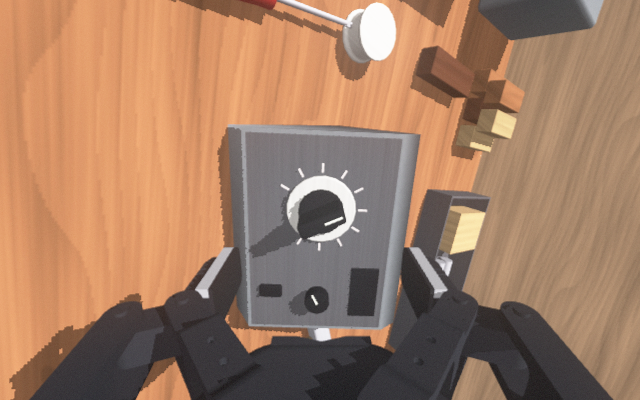

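The wrist view shows the dial centred at about (321,209), with the bar's white pointer at about (334,220) pointing right. The trim knob is at (316,299). I'll zoom in on the knob.

```bash
python3 - <<'E'
import cv2
im=cv2.imread("pics/w1.png")[155:260,270:375]
cv2.imwrite("pics/w1c.png",cv2.resize(im,None,fx=5,fy=5,interpolation=cv2.INTER_CUBIC))
E
```

```text
(no output)
```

View pics/w1c.png

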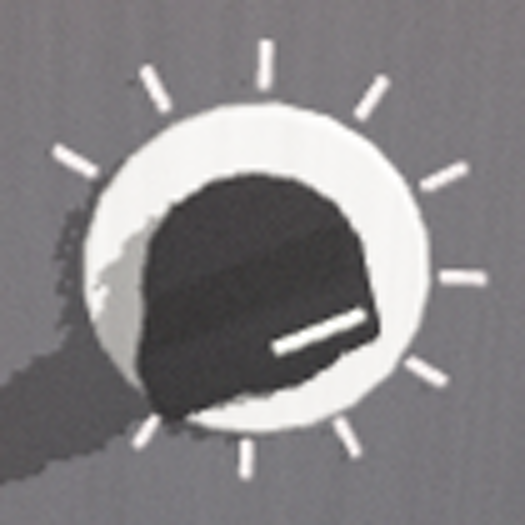

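The pointer stands at about 21° in the image. The end ticks are at about 150° and −123°, so the knob is about 2.1–2.2 rad from its anticlockwise stop. Next I'll refine the grip point and plan the grasp.

```bash
python3 - <<'E'
from h import *
o,xc,yc,n,up,F=con();s=np.load("s1.npy",allow_pickle=True).item()
C=lambda u,v:(u/5+270,v/5+155)
D=plane("wrist",C(257,267),F+.005*n,n,s);G=D+.026*n
a=plane("wrist",C(278,348),G+.012*n,n,s);b=plane("wrist",C(362,315),G+.012*n,n,s)
d=(b-a)/np.linalg.norm(b-a);w=np.cross(d,n)
print("G",G,"len",np.linalg.norm(b-a),"offs",w@(a-G),"along",d@(a-G),d@(b-G))
ang=np.degrees(np.arctan2(d@yc,d@up));print("pointer angle from upslope toward +y",ang)
Gm=G+w*(w@((a+b)/2-G))/2
print("Gm",Gm,"axis dir",d)
for x in(w,-w):
    M=frame(-n,x);print(x);plan(Gm+.06*n,M)
    break
x=w if (w@ -yc)>0 else -w
print("chosen",x);plan(Gm+.05*n,frame(-n,x));np.savez("k.npz",G=Gm,x=x,n=n,d=d)
E
```

```text
G [ 0.48926148 -0.19096938  0.111164  ] len 0.015087478885622025 offs 0.0016789137196956746 along 0.002481186291896056 0.01756866517751808
pointer angle from upslope toward +y 25.20168980189154
Gm [ 0.48967441 -0.19167092  0.11136902] axis dir [0.66168302 0.54114236 0.51898027]
[ 0.49189591 -0.83569672  0.24423227]
rows 7 dist 0.0378 ang 67.4 j [-0.92 -0.14 -0.76  0.65  0.56  0.52]
[0.0004, 0.003, 0.0045] [-0.24, 0.01, 9.63]
[0.0009, 0.0028, 0.0045] [-0.24, 0.01, 9.63]
[0.0013, 0.0026, 0.0045] [-0.24, 0.01, 9.63]
[0.0017, 0.0024, 0.0045] [-0.24, 0.01, 9.63]
[0.0021, 0.002, 0.0045] [-0.24, 0.01, 9.63]
[0.0024, 0.0016, 0.0045] [-0.24, 0.01, 9.63]
[0.0026, 0.0012, 0.0046] [-0.24, 0.01, 9.63]
chosen [ 0.49189591 -0.83569672  0.24423227]
rows 7 dist 0.0465 ang 67.4 j [-0.92 -0.14 -0.76  0.65  0.56  0.52]
[0.0004, 0.003, 0.0059] [-0.24, 0.01, 9.63]
[0.0008, 0.0029, 0.0059] [-0.24, 0.01, 9.63]
[0.0013, 0.0027, 0.0059] [-0.24, 0.01, 9.63]
[0.0017, 0.0024, 0.006] [-0.24, 0.01, 9.63]
[0.0021, 0.002, 0.006] [-0.24, 0.01, 9.63]
[0.0024, 0.0016, 0.006] [-0.24, 0.01, 9.63]
[0.0026, 0.0012, 0.006] [-0.24, 0.01, 9.63]
```

>>> carry_out --moves '[0.2,0.0004,0.003,0.006,-0.2,0,9.6,0.2,0.001,0.003,0.006,-0.2,0,9.6,0.2,0.0013,0.0027,0.006,-0.2,0,9.6,0.2,0.0017,0.0024,0.006,-0.2,0,9.6,0.2,0.002,0.002,0.006,-0.2,0,9.6]'

```text
clock: 2.02
tcp_pos: [0.4521, -0.1884, 0.1582]
orientation: [-0.148, 0.903, -0.304, 0.264]
wrist_force: [0.1, -0.3, -0.0]
finger_gap: 0.051
```

>>> carry_out --moves '[0,0.0024,0.0016,0.006,-0.2,0,9.6,0,0.0026,0.0012,0.006,-0.2,0,9.6,0,0,0,0,0,0,0,0,0,0,0,0,0,0,0,0,0,0,0,0]'

```text
$.moves: bad value
```

```bash
python3 - <<'E'
from h import *
k=np.load("k.npz");s=env.get_state();im=env.read_camera("wrist")
c=cv2.resize(im[100:400,140:500,::-1],None,fx=2,fy=2,interpolation=cv2.INTER_CUBIC);cv2.imwrite("pics/w2.png",c)
for h in(-.026,0,.012):print((proj("wrist",k["G"]+h*k["n"],s)-[140,100])*2)
plan(k["G"],frame(-k["n"],k["x"]),N=3,s=s);print(s["finger_gap"])
np.save("s2.npy",s,allow_pickle=True)
E
```

```text
[381.11172376 221.50922937]
[382.9955858  246.22046793]
[384.02558851 259.73135252]
rows 3 dist 0.0601 ang 17.9 j [-0.87 -0.08 -0.78  0.53  0.53  1.44]
[0.0031, 0.0016, 0.0197] [-0.2, 0.18, 5.97]
[0.0032, 0.0012, 0.0197] [-0.2, 0.18, 5.97]
[0.0033, 0.0008, 0.0198] [-0.2, 0.18, 5.97]
0.051010745288755203
```

View pics/w2.png

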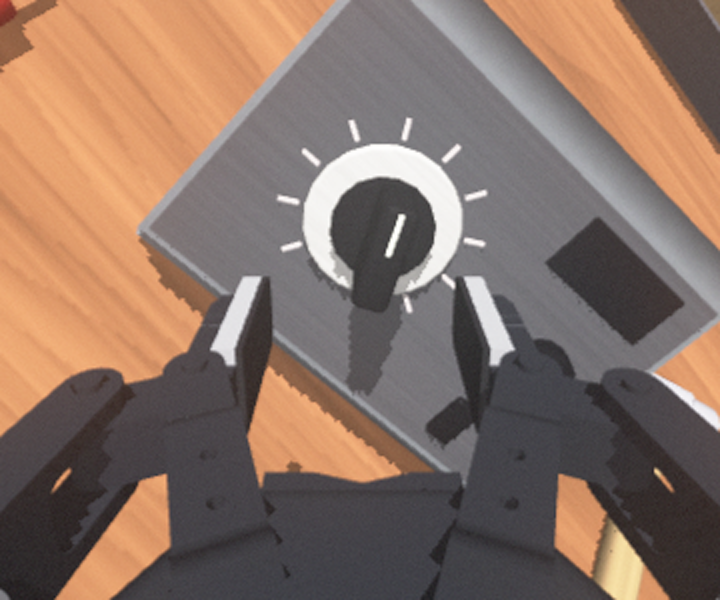

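The dial centre is where I predicted, at (382,222). The bar still leans about 16°, which agrees with the planned 18°. Descending now.

>>> carry_out --moves '[0,0.0032,0.0016,0.01,-0.2,0.2,9,0,0.0033,0.001,0.01,-0.2,0.2,9,0,0.0016,0.0004,0.015,0,0,0,0,0.0012,0.0004,0.013,0,0,0,0,0,0,0.012,0,0,0]'

```text
clock: 2.7
tcp_pos: [0.4896, -0.1914, 0.1084]
orientation: [-0.184, 0.843, -0.445, 0.238]
wrist_force: [-0.8, 0.8, 0.6]
finger_gap: 0.0429
```

```bash
python3 - <<'E'
from h import *
k=np.load("k.npz");s=env.get_state()
plan(k["G"]-.003*k["n"],frame(-k["n"],k["x"]),N=1,s=s);print(s["finger_gap"],s["wrist_force"],s["ft_torque"])
E
```

```text
rows 1 dist 0.0019 ang 0.4 j [-0.8   0.05 -0.82  0.33  0.49  1.84]
[0.0011, -0.0015, 0.0006] [-0.08, 0.23, -0.36]
0.04293711328076575 [-0.75364923  0.78708798  0.62728951] [-0.04387262  0.52157278 -0.00401508]
```

Positioned. Closing now.

>>> carry_out --moves '[-1,0.001,-0.001,0,0,0,0,-1,0,0,0,0,0,0,-1,0,0,0,0,0,0,-1,0,0,0,0,0,0,-1,0,0,0,0,0,0]' --squeeze 30

```text
clock: 3.32
tcp_pos: [0.4903, -0.1913, 0.1087]
orientation: [-0.183, 0.845, -0.443, 0.238]
wrist_force: [6.3, -0.2, -7.0]
finger_gap: 0.0133
```

>>> carry_out --moves '[-1,0,0,0,0,0,-10,-1,0,0,0,0,0,-10,-1,0,0,0,0,0,-10,-1,0,0,0,0,0,-10,-1,0,0,0,0,0,-10]'

```text
clock: 3.95
tcp_pos: [0.4895, -0.1908, 0.1082]
orientation: [-0.061, 0.954, -0.031, 0.293]
wrist_force: [5.5, -0.1, -7.0]
finger_gap: 0.0135
```

```bash
cat > st.py <<'E'
from h import *
k=np.load("k.npz");s=env.get_state();M=Rq(s["orientation"]).as_matrix();M0=frame(-k["n"],k["x"])
rel=R.from_matrix(M0.T@M).as_rotvec()
print("turned deg",np.degrees(rel).round(2),"off(tool)",(M.T@(k["G"]-s["tcp_pos"])).round(4),"j",s["joint_pos"].round(2))
print("F",s["wrist_force"].round(1),"T tool",(M.T@s["ft_torque"]).round(3),"gap",s["finger_gap"].round(4),"t",s["clock"])
E
python3 st.py
```

```text
turned deg [  0.18  -0.35 -51.62] off(tool) [ 0.0019  0.0004 -0.0026] j [-0.8   0.05 -0.81  0.33  0.49  0.93]Traceback (most recent call last):
  File "st.py", line 5, in <module>
    print("F",s["wrist_force"].round(1),"T tool",(M.T@s["ft_torque"]).round(3),"gap",s["finger_gap"].round(4),"t",s["clock"])
                                                                                     ^^^^^^^^^^^^^^^^^^^^^
AttributeError: 'float' object has no attribute 'round'
```

>>> carry_out --moves '[-1,0,0,0,0,0,-10,-1,0,0,0,0,0,-10,-1,0,0,0,0,0,-10,-1,0,0,0,0,0,-10,-1,0,0,0,0,0,-8]'

```text
clock: 4.58
tcp_pos: [0.4888, -0.1911, 0.1077]
orientation: [0.068, 0.878, 0.374, 0.291]
wrist_force: [6.0, -0.3, -7.3]
finger_gap: 0.0131
```

```bash
sed -i 's/"gap",s\["finger_gap"\].round(4)/"gap",s["finger_gap"]/' st.py; python3 st.py
```

```text
turned deg [   0.25   -0.37 -101.4 ] off(tool) [ 0.0018  0.0022 -0.0026] j [-0.8   0.05 -0.81  0.33  0.49  0.06]
F [ 6.  -0.3 -7.3] T tool [-0.095 -0.544  0.01 ] gap 0.013129117757103993 t 4.575
```

>>> carry_out --moves '[-1,0,0,0,0,0,-4,-1,0,0,0,0,0,-4,-1,0,0,0,0,0,-3,-1,0,0,0,0,0,-2,-1,0,0,0,0,0,0]'

```text
clock: 5.2
tcp_pos: [0.4887, -0.1913, 0.1076]
orientation: [0.102, 0.828, 0.476, 0.28]
wrist_force: [6.1, -0.7, -5.9]
finger_gap: 0.0136
```

```bash
python3 st.py
```

```text
turned deg [   0.26   -0.37 -115.09] off(tool) [ 0.0015  0.0026 -0.0026] j [-0.8   0.05 -0.81  0.33  0.49 -0.18]
F [ 6.1 -0.7 -5.9] T tool [-0.021 -0.48   0.028] gap 0.013556504544007425 t 5.2
```

>>> carry_out --moves '[-1,0,0,0,0,0,-3,-1,0,0,0,0,0,-3,-1,0,0,0,0,0,-3,-1,0,0,0,0,0,-2,-1,0,0,0,0,0,0]'

```text
clock: 5.82
tcp_pos: [0.4884, -0.1914, 0.1076]
orientation: [0.129, 0.776, 0.555, 0.269]
wrist_force: [6.9, 0.1, -6.4]
finger_gap: 0.0137
```

```bash
python3 st.py
```

```text
turned deg [   0.3    -0.36 -126.44] off(tool) [ 0.0011  0.003  -0.0025] j [-0.8   0.05 -0.81  0.33  0.49 -0.37]
F [ 6.9  0.1 -6.4] T tool [-0.132 -0.417  0.894] gap 0.013698230732782554 t 5.825
```

The torque rose to 0.9 N m, so the knob is at its stop. I'll hold, release, back off and look.

>>> carry_out --moves '[-1,0,0,0,0,0,0,-1,0,0,0,0,0,0.5,0,0,0,0,0,0,0,0,0,0,0,0,0,0,0,0,0,-0.02,0,0,0]'

```text
clock: 6.45
tcp_pos: [0.4765, -0.1929, 0.1238]
orientation: [0.127, 0.779, 0.551, 0.27]
wrist_force: [0.0, 0.4, 0.5]
finger_gap: 0.0428
```

>>> carry_out --moves '[0,0,0,-0.04,0,0,0,0,0,0,-0.05,0,0,0,0,0,0,-0.01,0,0,0,0,0,0,0,0,0,0,0,0,0,0,0,0,0]'

```text
clock: 7.08
tcp_pos: [0.4186, -0.2037, 0.2105]
orientation: [0.13, 0.779, 0.552, 0.269]
wrist_force: [-0.3, -0.6, -0.5]
finger_gap: 0.0427
```

```bash
python3 - <<'E'
from h import *
k=np.load("k.npz");s=env.get_state();im=env.read_camera("wrist");G=k["G"]
u,v=map(int,proj("wrist",G,s));print(u,v,s["clock"])
c=im[max(v-60,0):v+60,u-70:u+70,::-1];cv2.imwrite("pics/w3.png",cv2.resize(c,None,fx=5,fy=5,interpolation=cv2.INTER_CUBIC))
np.save("s3.npy",s,allow_pickle=True)
E
```

```text
322 192 7.075
```

View pics/w3.png

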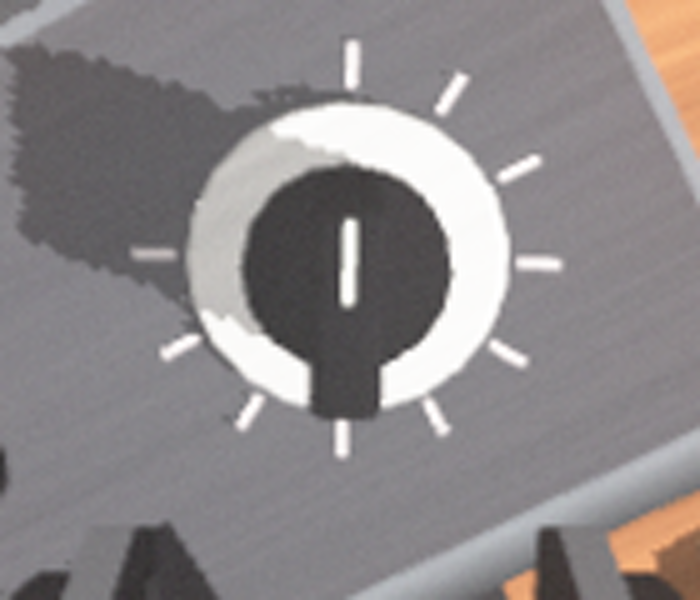

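The pointer sits exactly on the end tick, so the knob is at its stop. Now the push: I'll plan a pose leaning 30° forward, behind the block's tail.

```bash
cat >> h.py <<'E'
ya=np.deg2rad(.8);xb=np.array([np.cos(ya),np.sin(ya),0]);yb=np.array([-np.sin(ya),np.cos(ya),0]);O=np.array([.597,.2225,0])
def push(x,y,z,t=30):
    t=np.deg2rad(t);zt=np.sin(t)*xb-np.cos(t)*np.array([0,0,1.]);return O+x*xb+y*yb+z*np.array([0,0,1.])-.011*zt,frame(zt,yb)
E
python3 - <<'E'
from h import *
print(xb@(np.array([.497,.208,0])-O),yb@(np.array([.497,.208,0])-O))
plan(*push(-.165,-.013,.13),N=10)
E
```

```text
-0.10019270401584801 -0.013102368564220397
rows 10 dist 0.4168 ang 22.5 j [-0.97 -0.16 -0.7   0.75  0.54 -0.55]
[0.0364, -0.0176, 0.0102] [0.34, -0.58, -2.15]
[0.0371, -0.0161, 0.0099] [0.34, -0.58, -2.15]
[0.0378, -0.0147, 0.0096] [0.34, -0.58, -2.15]
[0.0384, -0.0132, 0.0093] [0.34, -0.58, -2.15]
[0.039, -0.0117, 0.009] [0.34, -0.58, -2.15]
[0.0395, -0.0101, 0.0087] [0.34, -0.58, -2.15]
[0.0399, -0.0086, 0.0083] [0.34, -0.58, -2.15]
[0.0403, -0.0071, 0.008] [0.34, -0.58, -2.15]
[0.0406, -0.0055, 0.0076] [0.34, -0.58, -2.15]
[0.0409, -0.0039, 0.0072] [0.34, -0.58, -2.15]
```

>>> carry_out --moves '[-0.4,0.036,-0.018,0.01,0.3,-0.6,-2.1,-0.4,0.037,-0.016,0.01,0.3,-0.6,-2.1,-0.4,0.038,-0.015,0.01,0.3,-0.6,-2.1,-0.4,0.038,-0.013,0.009,0.3,-0.6,-2.1,-0.4,0.039,-0.012,0.009,0.3,-0.6,-2.1]'

```text
clock: 7.75
tcp_pos: [0.4221, 0.0046, 0.1702]
orientation: [0.157, 0.734, 0.621, 0.227]
wrist_force: [0.9, 0.7, 0.5]
finger_gap: 0.0254
```

>>> carry_out --moves '[-0.4,0.04,-0.01,0.009,0.3,-0.6,-2.1,-0.4,0.04,-0.009,0.008,0.3,-0.6,-2.1,-0.4,0.04,-0.007,0.008,0.3,-0.6,-2.1,-0.4,0.041,-0.006,0.008,0.3,-0.6,-2.1,-0.4,0.041,-0.004,0.007,0.3,-0.6,-2.1]'

```text
clock: 8.38
tcp_pos: [0.4231, 0.2202, 0.1296]
orientation: [0.184, 0.678, 0.688, 0.183]
wrist_force: [0.3, 0.8, 0.3]
finger_gap: 0.0259
```

```bash
python3 - <<'E'
from h import *
s=env.get_state();im=env.read_camera("wrist");cv2.imwrite("pics/w4.png",im[:,:,::-1])
plan(*push(-.165,-.013,.07),N=5,s=s);print(s["finger_gap"])
z=[proj("wrist",O+x*xb+y*yb+[0,0,h],s).round() for x,y,h in[(-.18,.075,.034),(-.18,-.075,.034),(-.004,.075,.034),(-.004,-.075,.034)]];print(z)
for u in [(.4538,.2258,.05),(.4643,.1735,.05),(.5221,.2395,.07),(.5332,.1892,.07)]:print(proj("wrist",u,s).round())
np.save("s4.npy",s,allow_pickle=True)
E
```

```text
rows 5 dist 0.0519 ang 0.3 j [ 0.44 -0.1  -0.87  0.32 -0.21  0.37]
[-0.0026, -0.0044, 0.009] [0.02, 0.06, 0.02]
[-0.0026, -0.0044, 0.009] [0.02, 0.06, 0.02]
[-0.0026, -0.0044, 0.009] [0.02, 0.06, 0.02]
[-0.0026, -0.0044, 0.009] [0.02, 0.06, 0.02]
[-0.0026, -0.0044, 0.009] [0.02, 0.06, 0.02]
0.025931509290377006
[array([423., 140.]), array([223., 139.]), array([383., 257.]), array([261., 256.])]
[329. 189.]
[266. 196.]
[341. 254.]
[289. 259.]
```

View pics/w4.png

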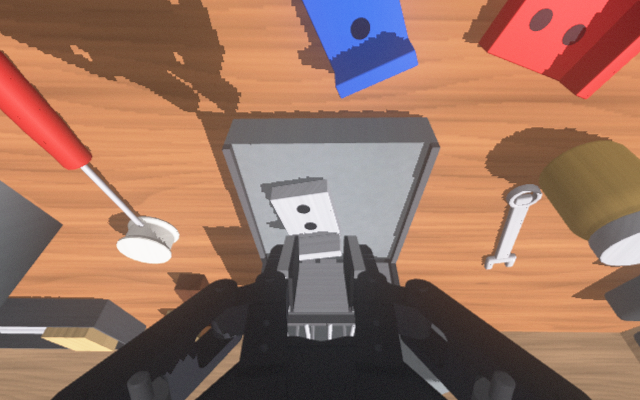

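The block's tail edge runs from about (275,196) to (327,188). The ledge's outer edge runs from about (232,145) to (430,142), which is about 6 px right of my prediction, so I'm shifting the box and block estimates by 3 mm in y. Descending behind the tail.

```bash
sed -i 's/O=np.array(\[.597,.2225,0\])/O=np.array([.598,.2255,0])/' h.py; python3 - <<'E'
from h import *
plan(*push(-.166,-.013,.047),N=4)
E
```

```text
rows 4 dist 0.0742 ang 0.4 j [ 0.45 -0.1  -0.87  0.32 -0.21  0.38]
[-0.0036, -0.0084, 0.0161] [0.02, 0.0, 0.09]
[-0.0036, -0.0084, 0.0161] [0.02, 0.0, 0.09]
[-0.0036, -0.0084, 0.0161] [0.02, 0.0, 0.09]
[-0.0036, -0.0084, 0.0161] [0.02, 0.0, 0.09]
```

>>> carry_out --moves '[-0.4,-0.0036,-0.0084,0.016,0,0,0,-0.4,-0.0036,-0.0084,0.016,0,0,0,-0.4,-0.0036,-0.0084,0.016,0,0,0,-0.4,-0.0036,-0.0084,0.016,0,0,0,-0.4,0,0,0,0,0,0]'

```text
clock: 9.05
tcp_pos: [0.4221, 0.2146, 0.05]
orientation: [0.179, 0.672, 0.695, 0.182]
wrist_force: [-0.2, 0.1, -0.0]
finger_gap: 0.0257
```

```bash
cat > pp.py <<'E'
from h import *
s=env.get_state();M=Rq(s["orientation"]).as_matrix();t=s["tcp_pos"]+.011*M[:,2]
print("tip box",(xb@(t-O)).round(4),(yb@(t-O)).round(4),t[2].round(4),"F",s["wrist_force"].round(1),"tilt",np.degrees(np.arccos(-M[2,2])).round(1),"j",s["joint_pos"].round(2),"t",s["clock"])
E
python3 pp.py
```

```text
tip box -0.1706 -0.0084 0.0404 F [-0.2  0.1 -0. ] tilt 29.6 j [ 0.42  0.04 -1.    0.05 -0.19  0.34] t 9.05
```

>>> carry_out --moves '[-0.4,-0.0045,0.001,-0.0015,0,0,0,-0.4,0,0.0087,0.005,0,0,0,-0.4,0,0.0087,0.005,0,0,0,-0.4,0,0.0087,0.005,0,0,0,-0.4,0,0.0087,0.005,0,0,0]'

```text
clock: 9.68
tcp_pos: [0.4644, 0.2126, 0.0528]
orientation: [0.178, 0.671, 0.696, 0.182]
wrist_force: [-6.1, 0.6, 2.8]
finger_gap: 0.0258
```

```bash
python3 pp.py
```

```text
tip box -0.1283 -0.0109 0.0432 F [-6.1  0.6  2.8] tilt 29.5 j [ 0.36  0.09 -0.93  0.05 -0.16  0.29] t 9.675
```

Contact made, with about 6 N of push. Continuing.

>>> carry_out --moves '[-0.4,-0.0005,0.01,0.0068,0,0,0,-0.4,-0.0005,0.0103,0.0064,0,0,0,-0.4,-0.0005,0.0103,0.0062,0,0,0,-0.4,0,0.0103,0.0062,0,0,0,-0.4,0,0.0103,0.0062,0,0,0]'

```text
clock: 10.3
tcp_pos: [0.5261, 0.2132, 0.0524]
orientation: [0.179, 0.671, 0.696, 0.182]
wrist_force: [-11.4, -0.1, 11.9]
finger_gap: 0.0256
```

```bash
python3 - <<'E'
exec(open("pp.py").read())
im=env.read_camera("top");im2=env.read_camera("wrist")
a=cv2.resize(im[100:250,215:315],None,fx=4,fy=4,interpolation=cv2.INTER_CUBIC)[:,:,::-1]
b=cv2.resize(im2[120:320,220:420],None,fx=2,fy=2,interpolation=cv2.INTER_CUBIC)[:,:,::-1]
h=np.zeros((600,800,3),np.uint8);h[:,:400]=a;h[:400,400:]=b;cv2.imwrite("pics/m1.png",h)
E
```

```text
tip box -0.0666 -0.0112 0.0428 F [-11.4  -0.1  11.9] tilt 29.6 j [ 0.32  0.19 -0.82  0.07 -0.14  0.24] t 10.3
```

View pics/m1.png

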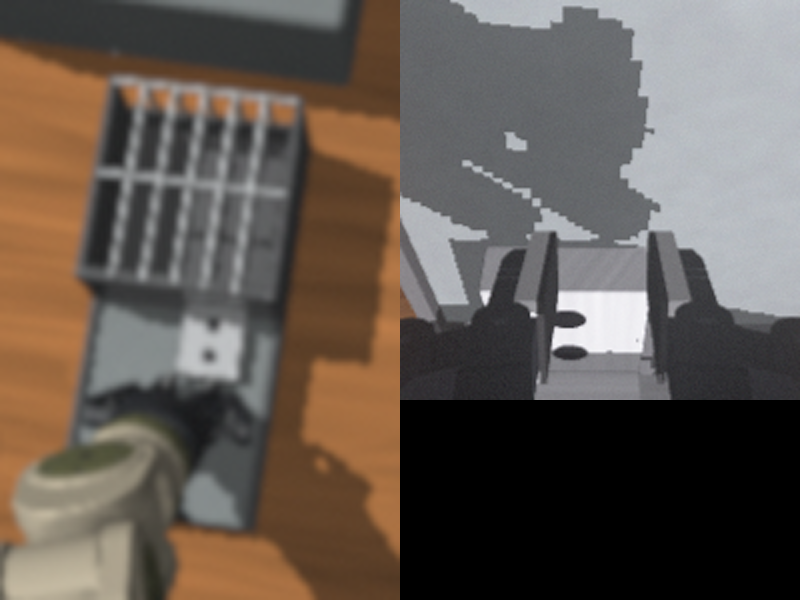

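The block is now square and its lip is at the flap. It sits about 8 mm to the −y side of the finger centre (hole column at pixel 569, fingers centred at 602). I'll back off slightly, re-centre and continue.

>>> carry_out --moves '[-0.4,0,-0.0052,-0.0035,0,0,0,-0.4,-0.008,0,0,0,0,0,-0.4,0,0.009,0.0052,0,0,0,-0.4,0,0.0087,0.005,0,0,0,-0.4,0,0.0087,0.0052,0,0,0]'

```text
clock: 11.02
tcp_pos: [0.5508, 0.2049, 0.0525]
orientation: [0.178, 0.671, 0.696, 0.181]
wrist_force: [-14.5, 0.2, 15.8]
finger_gap: 0.0256
```

```bash
python3 pp.py
```

```text
tip box -0.0421 -0.0198 0.043 F [-14.5   0.2  15.8] tilt 29.5 j [ 0.28  0.21 -0.78  0.08 -0.12  0.21] t 11.025
```

The force on the tool is 45° upward, so before going on I'll check whether the fingertips are riding on the block or scraping the ledge.

```bash
python3 - <<'E'
from h import *
im=env.read_camera("scene");im2=env.read_camera("wrist")
a=cv2.resize(im[190:290,320:420],None,fx=4,fy=4,interpolation=cv2.INTER_CUBIC)[:,:,::-1]
b=cv2.resize(im2[200:340,250:390],None,fx=400/140,fy=400/140,interpolation=cv2.INTER_CUBIC)[:,:,::-1]
cv2.imwrite("pics/m2.png",np.hstack([a,b]))
E
```

```text
(no output)
```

View pics/m2.png

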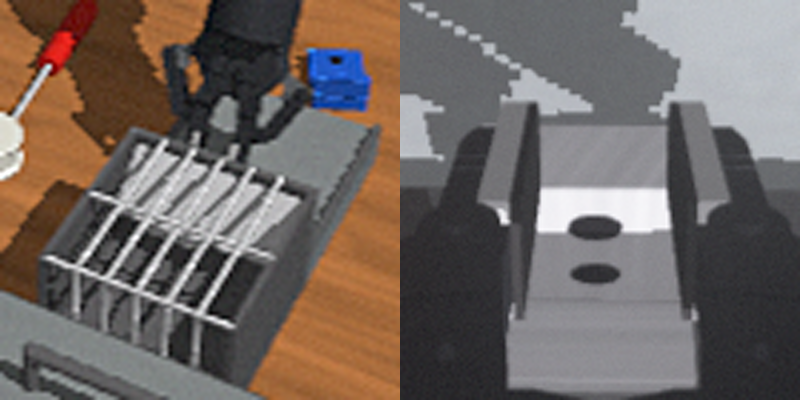

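The fingers are now centred on the block (holes at 595, fingers centred at 604), the tail is held square, and the flap is resting open on the lip. The tips seem to be scraping the ledge, so I'll continue forward with a slight rise.

>>> carry_out --moves '[-0.4,0,0.0092,0.0042,0,0,0,-0.4,0,0.0089,0.0047,0,0,0,-0.4,0,0.0087,0.005,0,0,0,-0.4,0,0.0087,0.005,0,0,0,-0.4,0,0,0,0,0,0]'

```text
clock: 11.75
tcp_pos: [0.5933, 0.2059, 0.0526]
orientation: [0.178, 0.672, 0.696, 0.18]
wrist_force: [0.1, -0.4, 0.7]
finger_gap: 0.0258
```

```bash
python3 pp.py
```

```text
tip box 0.0004 -0.0195 0.043 F [ 0.1 -0.4  0.7] tilt 29.3 j [ 0.26  0.28 -0.69  0.11 -0.11  0.19] t 11.75
```

The force is zero with the tips past the ledge edge, so the block has dropped. Backing out so the flap can fall.

>>> carry_out --moves '[-0.4,0,-0.015,-0.0095,0,0,0,-0.4,0,-0.019,-0.0125,0,0,0,-0.4,0,-0.026,-0.018,0,0,0,-0.4,0,-0.026,-0.03,0,0,0,-0.4,0,-0.02,-0.04,0,0,0]'

```text
clock: 12.38
tcp_pos: [0.4422, 0.2, 0.0966]
orientation: [0.179, 0.672, 0.695, 0.181]
wrist_force: [0.5, 0.9, 0.8]
finger_gap: 0.0252
```

>>> carry_out --moves '[-0.4,-0.05,-0.01,-0.04,0,0,0,-0.4,-0.06,0,-0.02,0,0,0,-0.4,-0.06,0,-0.01,0,0,0,-0.4,-0.06,0,0,0,0,0,-0.4,0,0,0,0,0,0]'

```text
clock: 13.0
tcp_pos: [0.4049, -0.0294, 0.1579]
orientation: [0.186, 0.668, 0.696, 0.185]
wrist_force: [-0.3, -0.2, -0.4]
finger_gap: 0.0258
```

```bash
python3 - <<'E'
exec(open("pp.py").read())
im=env.read_camera("scene");im2=env.read_camera("top")
a=cv2.resize(im[190:290,320:420],None,fx=4,fy=4,interpolation=cv2.INTER_CUBIC)[:,:,::-1]
b=cv2.resize(im2[115:235,225:305],None,fx=5,fy=5,interpolation=cv2.INTER_CUBIC)[:,:,::-1]
h=np.zeros((600,800,3),np.uint8);h[:400,:400]=a;h[:,400:]=b;cv2.imwrite("pics/f1.png",h)
for x,y,z in[(.01,-.0445,.035),(.01,.0055,.035),(.08,-.0445,.055),(.08,.0055,.055)]:
    print((proj("top",O+x*xb+y*yb+[0,0,z])-[225,115])*5+[400,0])
E
```

```text
tip box -0.1911 -0.2521 0.1484 F [-0.3 -0.2 -0.4] tilt 30.4 j [-0.43 -0.37 -0.97  0.48  0.22 -0.42] t 13.0
[657.9195427 300.2097452]
[585.37455386 290.39206995]
[671.25698659 193.51036164]
[598.38429787 183.75421405]
```

View pics/f1.png

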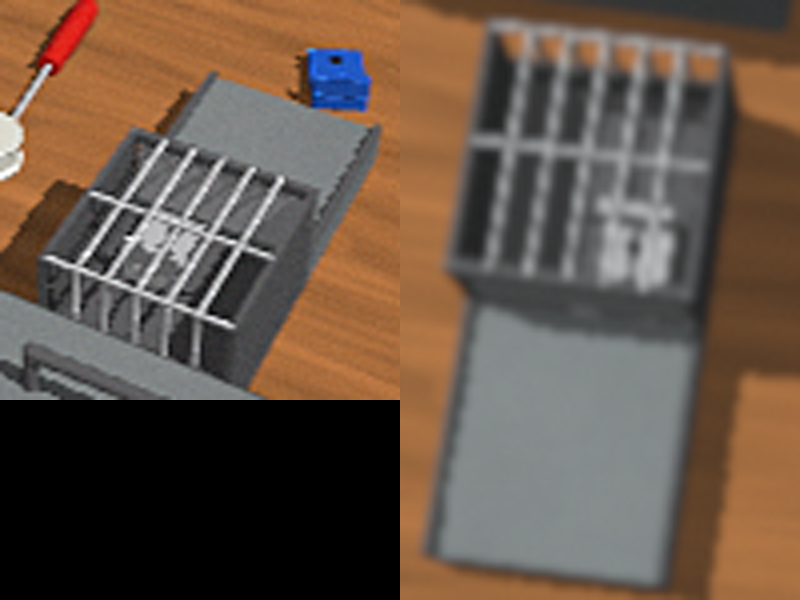

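The block lies square inside the box: in the top view it spans about (600–672, 200–290), which matches the projected footprint of a flat block. The ledge is empty and the flap hangs shut. Handing in.

```bash
python3 -c "
from workcell import env
print(env.get_state()['qvel'].round(3));print(env.hand_in())"
```

```text
[ 0.09   0.016 -0.007  0.003 -0.002  0.005]
the job is handed in; nothing more can be done
None
```

I turned the speed knob to its anticlockwise stop, pushed the block through the flap into the cooling box, and handed the job in at about 13 s. The hand-in gives no verdict, so these are my own last checks:

- **Speed knob:** I turned it about 125° anticlockwise until the torque rose to 0.9 N m. After I let go, the wrist picture showed the pointer exactly on the end tick.
- **Block:** I squared it up with two fingers, re-centred once and pushed it off the ledge. The last top and scene pictures show it inside. Its outline matches a flat block to within a few millimetres, with its origin about 45 mm past the flap. I judged its height and tilt only from that match.
- **Flap:** it looks shut behind the block in the same pictures. I did not measure its angle.
- **Other things:** the arm never came near the small round knob, and I saw nothing else moved, but I took no final picture of the whole bench. At hand-in the arm was clear of everything, with base joint 1 still settling at 0.09 rad/s.

Two things did not go as planned:

- **Position estimate:** the wrist and top cameras disagreed by about 4 mm on where the box was, so I used a value in between.
- **Extra force:** the fingertips felt 12–16 N upward during the push, probably from scraping the ledge. That is well under the 120 N wrist limit.

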